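# Slide a freshly varnished chest into its drying bay and drop the bar

### The job

The dark plinth round the foot of the small chest is freshly varnished and still soft: push the chest by the bare pale wood above it, down the lane between the rails of the drying bay, until all of it is past the two posts at the entry, and let no rail, post, back board or finger touch the plinth on the way. Then tip the raised swing bar over and press it right down into the slot of the opposite post, so that the chest is barred in. Only push: the chest stays standing on the board, never lifted or tipped, and the other things on the bench stay where they are.

Things in the scene. Friction and masses are not known exactly. Their poses are not given: they have to be found in the camera images.
- rack: Drying bay fixed to the bench: plywood board 400 x 150 mm on feet, top 33 mm above the bench. Origin: at bench height under the middle of the bay's entry; x down the lane (roughly to the robot's left), y left as one looks in. Bare apron, where the chest starts: x = -205 to -16 mm. Lane 102 mm wide inside (y = -51 to 51 mm), x = -15 mm (front of the posts) to 176 mm (back board).
- left_rail: Rail at +y of the rack (nearer to the robot) with its entry post, mirror image of the right one (y = 51 to 63 mm, post to 73 mm). Its post has an open slot 16 mm wide, which receives the bar. Axes and origin are the rack's.
- right_rail: Rail at -y of the rack (farther from the robot) with its dark entry post; axes and origin are the rack's. Rail y = -51 to -63 mm, x = 12 to 175 mm, top 53 mm above the bench. Post x = -15 to 15 mm, y = -51 to -73 mm, top 89 mm above the bench; the swing bar hinges in it.
- back_board: Board that closes the far end of the lane, its front face at x = 176 mm of the rack, top 73 mm above the bench. Axes and origin are the rack's.
- bar (a joint): Angle (rad) of the swing bar in the upright plane x = 0 of the rack: 0 = level across the entry, down in the left post's slot; 1.57 = upright; at the start 1.7 to 1.95, leaning outward over the right post, away from the robot. Its stiff hinge keeps it where it is left (about 1 N at its end moves it), so it must be pushed all the way down.
- bar_pivot (a point): Centre of the bar's brass hinge bolt in the right post: at x = 0, y = -62 mm of the rack, 73 mm above the bench.
- bar_tip (a point): Centre of the red end of the swing bar, 152 mm from the bolt. The bar is pale wood, 12 mm thick (along the rack's x) and 16 mm deep, centred on the line from bolt to tip, with a red last 24 mm.
- chest: Small chest with a fixed lid, up to 0.5 kg, loose on the apron. Origin: centre of its underside (33 mm above the bench), x along its length, roughly down the lane, z up. Grey felt feet to 6 mm; dark plinth; then the bare pale body with the lid, 112 mm long (x), 76 mm wide (y), upright faces 31 to 78 mm above its underside: push on these only.
- plinth: The dark, freshly varnished plinth of the chest, part of it: 120 mm long (x) and 84 mm wide (y), from 6 to 31 mm above the chest's underside, so it stands out 4 mm all round under the pale body. Nothing may touch it. Axes and origin are the chest's.
- wax_tin: Bystander: round tin with red lid, 67 mm across, 32 mm high. Origin: centre of its underside.
- turned_cup: Bystander: pale turned wooden cup, 66 mm across, 68 mm high. Origin: centre of its underside.
- sanding_block: Bystander: cork and wood sanding block, 123 x 102 x 31 mm. Origin: centre of its underside.
- wedge_b: Bystander: wooden wedge, 89 x 46 x 26 mm. Origin: centre of its underside.
- bud_vase: Bystander: brown turned vase, 60 mm across, 116 mm high. Origin: centre of its underside.

How it is judged (in metres and radians):
On the way, in this order (a step that is already met when the one before it is completed fails the run):
1. the chest stands wholly in the bay, the bar still up (x of chest in the frame of rack between 0.075 and 0.116 m and y of chest in the frame of rack between -0.009 and 0.009 m and angle between the x axis of chest and the x axis of rack, either way round below 0.15 rad and z of chest in the frame of rack below 0.036 m and angle between chest's own z axis and vertical below 0.05 rad and value of joint bar above 1 rad), for 0.2 s.
2. the bar lies down in the slot of the left post (x of chest in the frame of rack between 0.075 and 0.116 m and y of chest in the frame of rack between -0.009 and 0.009 m and angle between the x axis of chest and the x axis of rack, either way round below 0.15 rad and z of chest in the frame of rack below 0.036 m and angle between chest's own z axis and vertical below 0.05 rad and value of joint bar below 0.08 rad), for 0.2 s.
At the end, for the whole second after the job is handed in: The chest stands level on the board and at rest, its centre 75 to 116 mm beyond the bar's line (all of it past the posts, clear of the back board) and within 9 mm of the lane's middle, within 0.15 rad of straight; the bar is down within 0.08 rad of level (all of step 2 and linear speed of chest below 0.01 m/s); the robot touches nothing.
It fails at once if the chest touches a rail or its post (contact force between chest and left_rail above 0.2 N or contact force between chest and right_rail above 0.2 N).
It fails at once if the chest touches the back board (contact force between chest and back_board above 0.2 N).
It fails at once if the robot touches the varnished plinth (contact force between plinth and the fingers above 0.2 N or contact force between plinth and the arm above 0.2 N).
It fails at once if the chest is lifted or tipped (z of chest in the frame of rack above 0.037 m or z of chest in the frame of rack below 0.027 m or angle between chest's own z axis and vertical above 0.12 rad).
It fails at once if a bystander is moved by more than 20 mm (distance of any of wax_tin, turned_cup, sanding_block, wedge_b, bud_vase from where it was at the start of the episode above 0.02 m).
It also fails if it takes over 72 s, if anything falls off the work surface, if the arm or the gripper's body presses on something with over 40 N, if the wrist force passes 120 N, or if a joint passes its speed limit or range.

### The arm

A 6-joint arm with a two-finger parallel gripper is mounted at the origin on a cart in front of the work surface, level with it; the furniture and walls round the work are solid. World frame = base frame: x ahead of the robot, y to its left, z up, the work surface at z = 0. Lengths are in m, angles in degrees, forces in N, time in s.
With the tool pointing down it reaches from about 0.35 to 0.875 m from the base axis. Payload 4.2 kg.
Tool frame: the origin (TCP) lies on the front face of the gripper's body, between the roots of the fingers; the fingertips stand finger_overhang ahead of it and the grasp point (between the pads) lies 51 mm ahead of it (finger_overhang is the distance from the TCP to the fingertips, in m); z points along the fingers, y is the line along which they close (so a half turn about z gives the same grasp; the last joint's range is limited). The gripper opens to 87 mm and grips with 3 to 60 N. Pads are 19 mm wide; open, the fingers measure 117 mm over their backs; the gripper's body (75 mm by 190 mm) begins 51 mm behind the grasp point.
Start: joints at [84.488, 22.042, 0.453, 0, -68.411, -14.817], TCP at [0.217, 0.586, 0.292] pointing down, gripper open.
Joint ranges: [-179.83, 179.83], [-69.29, 118.12], [-61.27, 80.66], [-181.25, 117.63], [-171.15, -9.14], [-177.46, 177.46]. Speed limits (degrees/s): [159.86, 159.86, 180, 180, 180, 180].

### API

Orientations are given as a 3x3 rotation matrix whose columns are the frame's x, y, z axes.
In Python, from station import sense, capture, camera_model, finish_job, finger_overhang gives the robot as it stands. The module is installed in compiled form; this text tells all that it offers.
- The arm moves only by the tool jog_arm, never from a script. Its argument "rows" is a list that holds one entry, the list of rows, each a list of 4 numbers: the shift along the tool's x, y, z in m, then the turn about the tool's z in rad. A call has 1 to 20 rows; each row shifts and turns the commanded pose from where the row before left it, along the tool's axes as they then stand; what a row does not reach is not made up. A row lasts 1/8 s, in which the tool goes at most 62.5 mm and 10.7 degrees, less where a joint would pass 70% of its speed; a pose out of reach is approached as far as the arm can. A call is refused whole if a number of a shift passes 0.0625 or a number of a turn 0.188, either way. A call with a gripper value outside its range is refused whole. "claw" is the opening, from 0 (shut) to 1 (fully open), set as the call begins (left out, the last holds). The fingers move at their own pace and stop on an object; the grip force is fixed at half the most. Time passes only in rows, so rows that do not move let the fingers close. It gives the time, the measured TCP pose, the force, the opening and the grip force at its end, in the units of the state.
- sense(): the state, without advancing time (a new reading comes with each control period).
- capture(name): name is "scene" or "side" or "wrist"; returns the picture (420x560x3 uint8, red, green, blue); there is no depth.
- camera_model(name): a dict with "fovy" (degrees; the focal length in pixels is half the picture's height over the tangent of half this angle, whatever the lens; pixels are square), "cx", "cy" (the principal point, pixels), "eye" and "rotation" of the camera in the world. Camera axes: x right, y down, z forward; pixel columns grow to the right and rows downward; lengths in m; the calibration is good to about 2 mm. A picture is of the moment at which its call begins: read the wrist's pose just before it. camera_model takes no time and is no camera call; for the wrist camera it gives the pose at the moment of the call.
- finish_job(): hands the job in; it is judged then, once.
The state is a dict: "time_s": time; "joints": joint angles; "joint_velocities": joint speeds; "effort": joint torques, N m; "tcp_pos": TCP position; "ee_rot": TCP orientation; "wrist_force": force on the tool from outside, world axes, zero at the start; "moment": the same for the moment, N m; "gripper_width": opening from 0.0 (shut) to 1.0 (fully open); "gripper_force": force on a finger pad.
Only numpy, scipy, OpenCV 4.12 (cv2) and the standard library are available. Lean on these libraries where they do the work, as an engineer would, in place of code of your own. Each camera call takes 0.05 s, during which the arm holds its last target. There are 200 camera calls.

## Working session

There is one attempt and no reset: what is moved stays moved. The work goes in short steps, Python scripts to look and compute and a tool call to move; the robot and the scene stay as the last step left them, time stands still between calls to the robot, and variables do not carry over. Pictures are saved under pics/ and viewed, at most 10 in all, crops included, and the job is handed in when it is done.

Besides the shell and the picture viewer there is one more tool, called after "Request:" as name(argument=value, ...) on one line, values as JSON. jog_arm: Moves the arm, as the interface text tells. Its arguments: {"type":"object","properties":{"rows":{"type":"array"},"claw":{"type":"number"}},"required":["rows"]}

```bash
mkdir -p pics; python3 - <<'E'
from station import *
import cv2, numpy as np
s=sense(); print(s['time_s'],s['tcp_pos'],np.round(s['ee_rot'],3).tolist(),finger_overhang() if callable(finger_overhang) else finger_overhang)
for n in("scene","side"):
    cv2.imwrite(f"pics/{n}0.png",capture(n)[:,:,::-1]); m=camera_model(n); print(n,m)
E
```

```text
0.0 [0.21691907 0.58566974 0.29115624] [[0.938, -0.348, -0.001], [-0.348, -0.938, -0.002], [0.0, 0.002, -1.0]] 0.0697
scene {'fovy': 51.969724903888824, 'cx': 281.7892031762671, 'cy': 211.78675189155504, 'eye': array([-0.60847218, -0.50253112,  0.76269548]), 'rotation': array([[ 0.43887492, -0.42144576,  0.79358193],
       [-0.89825749, -0.22824153,  0.37555197],
       [ 0.02285357, -0.87766125, -0.4787363 ]])}
side {'fovy': 54.39549493887971, 'cx': 275.36733168092337, 'cy': 207.85015275729128, 'eye': array([-0.12454308, -0.21574043,  1.23778429]), 'rotation': array([[ 0.30958229, -0.82706626,  0.46916969],
       [-0.95086654, -0.26750229,  0.15586966],
       [-0.00341057, -0.49437225, -0.86924361]])}
```

View pics/scene0.png

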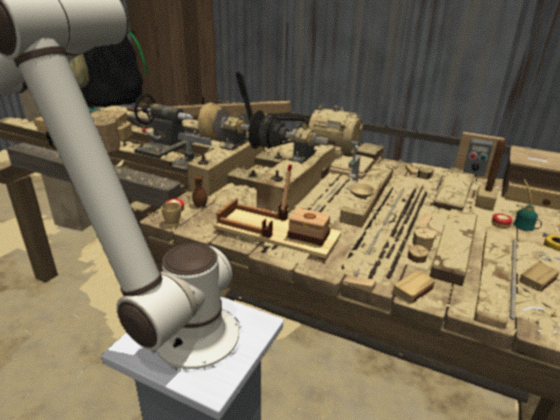

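View pics/side0.png

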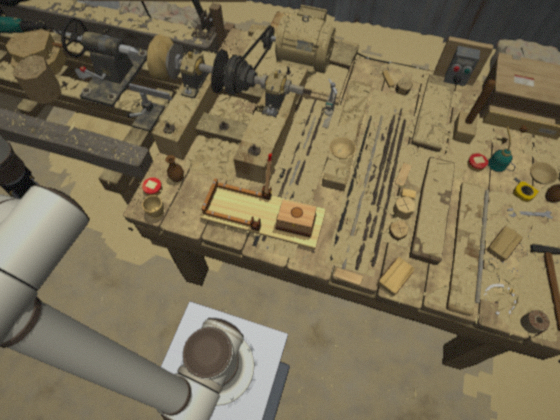

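The scene view shows the bay at about (220–340, 165–250) with the red bar tip at (289,168). The side view shows the board at (205–325, 183–245) and the chest at (296,217). Next I'll take rough positions and a wrist view.

```bash
cat > h.py <<'E'
from station import *
import cv2, numpy as np
def K(m): 
    f=210/np.tan(np.radians(m['fovy']/2)); return f
def ray(m,u,v):
    f=K(m); return m['rotation']@np.array([(u-m['cx'])/f,(v-m['cy'])/f,1.])
def onz(m,u,v,z):
    d=ray(m,u,v); e=np.array(m['eye']); return e+d*(z-e[2])/d[2]
def proj(m,p):
    q=np.array(m['rotation']).T@(np.array(p)-m['eye']); f=K(m); return f*q[0]/q[2]+m['cx'],f*q[1]/q[2]+m['cy']
def tri(m1,p1,m2,p2):
    A=np.zeros((3,3));b=np.zeros(3)
    for m,p in((m1,p1),(m2,p2)):
        d=ray(m,*p);d/=np.linalg.norm(d);M=np.eye(3)-np.outer(d,d);A+=M;b+=M@m['eye']
    return np.linalg.solve(A,b)
E
python3 - <<'E'
from h import *
m=camera_model('side'); c=camera_model('scene')
for u,v,z in[(205,212,.033),(318,245,.033),(325,213,.033),(213,180,.04),(256,219,.089),(267,187,.089),(297,213,.11)]: print(u,v,np.round(onz(m,u,v,z),3))
print(tri(m,(269,157),c,(289,168)))
w=camera_model('wrist');print(w)
a=capture('wrist'); cv2.imwrite('pics/w0.png',a[:,:,::-1])
E
```

```text
205 212 [0.437 0.221 0.033]
318 245 [ 0.437 -0.173  0.033]
325 213 [ 0.558 -0.165  0.033]
213 180 [0.562 0.242 0.04 ]
256 219 [0.438 0.036 0.089]
267 187 [0.563 0.042 0.089]
297 213 [ 0.487 -0.084  0.11 ]
[0.59977675 0.0458017  0.20573211]
{'fovy': 60.102245577793305, 'cx': 280.7526349262648, 'cy': 208.16120628618881, 'eye': array([0.28258842, 0.56088571, 0.38419328]), 'rotation': array([[-0.34758075, -0.9060889 , -0.24122713],
       [-0.93764737,  0.33649584,  0.0871089 ],
       [ 0.00224352,  0.25646337, -0.96655135]])}
```

View pics/w0.png

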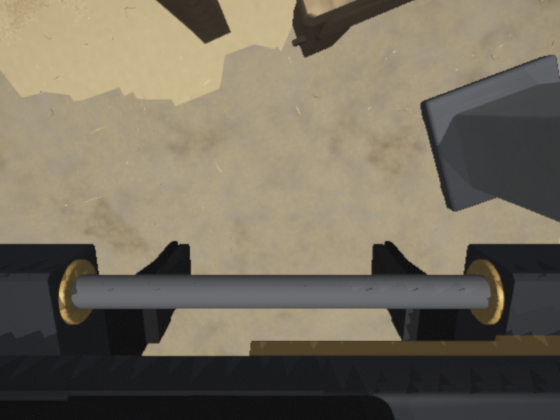

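The wrist view shows only the floor, with the gripper along the bottom rows from about 240. I'll go to a viewing pose over the bay with the camera on the robot's side.

```bash
cat >> h.py <<'E'
def rows(P,yaw,R0=None):
    """world positions P (n+1), yaws of tool x (n+1) -> jog rows for a downward tool"""
    out=[]
    for i in range(len(P)-1):
        c,s=np.cos(yaw[i]),np.sin(yaw[i]); R=np.array([[c,s,0],[s,-c,0],[0,0,-1]])
        out.append([round(float(v),4) for v in R.T@(P[i+1]-P[i])]+[round(float(-(yaw[i+1]-yaw[i])),4)])
    return out
E
python3 - <<'E'
from h import *
s=sense();p=s['tcp_pos'];y0=np.arctan2(s['ee_rot'][1,0],s['ee_rot'][0,0])
n=18;t=np.linspace(0,1,n+1)
a0=np.arctan2(p[1],p[0]);r0=np.hypot(p[0],p[1]);a=a0+(np.radians(1.5)-a0)*t;r=r0+(.57-r0)*t
P=np.c_[r*np.cos(a),r*np.sin(a),p[2]+(.38-p[2])*np.minimum(1,t*2)]
print(rows(P,y0+(-np.pi-y0)*t))
E
```

```text
[[0.0411, 0.0044, -0.0098, 0.1548], [0.0411, 0.0007, -0.0098, 0.1548], [0.0408, -0.0029, -0.0098, 0.1548], [0.0402, -0.0064, -0.0098, 0.1548], [0.0393, -0.0099, -0.0098, 0.1548], [0.0381, -0.0133, -0.0098, 0.1548], [0.0366, -0.0165, -0.0098, 0.1548], [0.0348, -0.0195, -0.0098, 0.1548], [0.0328, -0.0224, -0.0098, 0.1548], [0.0305, -0.0251, 0.0, 0.1548], [0.028, -0.0275, 0.0, 0.1548], [0.0254, -0.0298, 0.0, 0.1548], [0.0225, -0.0317, 0.0, 0.1548], [0.0195, -0.0334, 0.0, 0.1548], [0.0164, -0.0348, 0.0, 0.1548], [0.0132, -0.0359, 0.0, 0.1548], [0.0099, -0.0368, 0.0, 0.1548], [0.0066, -0.0373, 0.0, 0.1548]]
```

Request:
jog_arm(rows=[[[0.041,0.004,-0.01,0.155],[0.041,0.001,-0.01,0.155],[0.041,-0.003,-0.01,0.155],[0.04,-0.006,-0.01,0.155],[0.039,-0.01,-0.01,0.155],[0.038,-0.013,-0.01,0.155],[0.037,-0.016,-0.01,0.155],[0.035,-0.02,-0.01,0.155],[0.033,-0.022,-0.01,0.155],[0.03,-0.025,0,0.155],[0.028,-0.028,0,0.155],[0.025,-0.03,0,0.155],[0.022,-0.032,0,0.155],[0.02,-0.033,0,0.155],[0.016,-0.035,0,0.155],[0.013,-0.036,0,0.155],[0.01,-0.037,0,0.155],[0.007,-0.037,0,0.155],[0,0,0,0],[0,0,0,0]]])

```text
time_s: 2.65
tcp_pos: [0.569, 0.0153, 0.382]
ee_rot: [[-1.0, 0.002, -0.0], [0.002, 1.0, 0.0], [0.0, 0.0, -1.0]]
wrist_force: [0.6, 0.1, 0.7]
gripper_width: 0.998
gripper_force: 0.0
```

```bash
python3 - <<'E'
from h import *
s=sense();print(s['time_s'],s['tcp_pos'],np.round(s['ee_rot'],3).tolist())
w=camera_model('wrist');print(w)
np.save('w1.npy',w,allow_pickle=True)
a=capture('wrist'); cv2.imwrite('pics/w1.png',a[:,:,::-1])
E
```

```text
2.65 [0.56902642 0.01533063 0.38200651] [[-1.0, 0.002, -0.0], [0.002, 1.0, 0.0], [0.0, 0.0, -1.0]]
{'fovy': 60.102245577793305, 'cx': 280.7526349262648, 'cy': 208.16120628618881, 'eye': array([0.49828601, 0.01494331, 0.47495304]), 'rotation': array([[ 2.42182396e-03,  9.65901531e-01,  2.58898373e-01],
       [ 9.99996910e-01, -2.19390784e-03, -1.16925239e-03],
       [-5.61383500e-04,  2.58900405e-01, -9.65903859e-01]])}
```

View pics/w1.png

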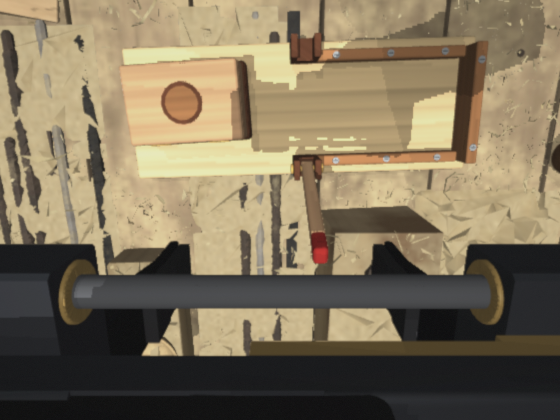

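The wrist view shows the chest at (122–250, 57–143), slightly skewed. The posts are at about (306,48) and (307,167), the back board at about (470,100), and the red bar tip at (320,248). I'll zoom in for edge coordinates.

```bash
python3 - <<'E'
import cv2
a=cv2.imread('pics/w1.png')[30:270,110:500]
cv2.imwrite('pics/w1c.png',cv2.resize(a,None,fx=2,fy=2,interpolation=cv2.INTER_CUBIC))
E
```

```text
(no output)
```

View pics/w1c.png

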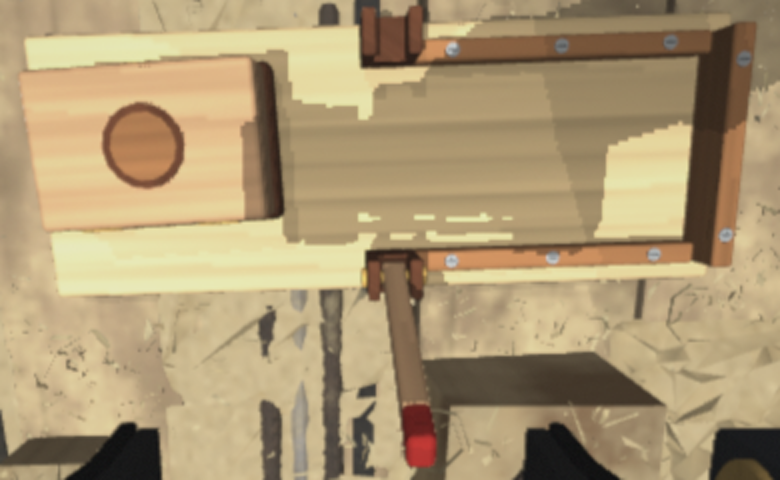

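```bash
cat > m1.py <<'E'
from h import *
w=np.load('w1.npy',allow_pickle=True).item()
P=lambda x,y,z: onz(w,110+x/2-.25,30+y/2-.25,z)
if __name__=='__main__':
    L=np.array([P(452,47,.053),P(562,45,.053),P(671,41,.053)]);R=np.array([P(452,261,.053),P(552,257,.053),P(654,254,.053)])
    B=np.array([P(743,58,.073),P(726,235,.073)])
    print(L,R,B,sep='\n')
    for Q in(L,R): print('dir',np.degrees(np.arctan2(*(Q[2]-Q[0])[:2])))
    print('bb dir',np.degrees(np.arctan2(B[1,1]-B[0,1],B[1,0]-B[0,0])))
    print('sep',np.linalg.norm(L[:,0].mean()-R[:,0].mean()))
    print('board end',P(26,38,.033),P(61,295,.033))
    for h in(.111,.115,.12):
        C=np.array([P(22,72,h),P(252,57,h),P(272,216,h),P(48,229,h)]);print(h,np.round(C,4).tolist(),'len',np.linalg.norm(C[0]-C[1]),np.linalg.norm(C[3]-C[2]),'wid',np.linalg.norm(C[0]-C[3]),np.linalg.norm(C[1]-C[2]),C.mean(0))
    print('knob',P(143,145,.111))
    print('posts L', P(361,67,.089),P(424,63,.089),'R',P(367,252,.089),P(424,250,.089))
    # bar tip: front end red
    print('tip ray z.21',P(418,425,.21),P(418,425,.22))
E
python3 m1.py
```

```text
[[0.43833124 0.07424195 0.053     ]
 [0.43747712 0.13354915 0.053     ]
 [0.43562288 0.19211465 0.053     ]]
[[0.55387896 0.07849397 0.053     ]
 [0.55169412 0.13642989 0.053     ]
 [0.5500966  0.1954135  0.053     ]]
[[0.44682358 0.22180307 0.073     ]
 [0.53733837 0.22520312 0.073     ]]
dir -1.3162543176525687
dir -1.8528786382306894
bb dir 2.1512217343808464
sep 0.11474614642245129
board end [ 0.43017206 -0.16337344  0.033     ] [ 0.57690401 -0.15869059  0.033     ]
0.111 [[0.457, -0.1355, 0.111], [0.4507, -0.0272, 0.111], [0.5238, -0.0199, 0.111], [0.5299, -0.1311, 0.111]] len 0.10845994009867325 0.11139416408686784 wid 0.07305653784170472 0.07351239455913168 [ 0.49034679 -0.07841253  0.111     ]
0.115 [[0.4574, -0.1338, 0.115], [0.4512, -0.0267, 0.115], [0.5235, -0.0195, 0.115], [0.5296, -0.1295, 0.115]] len 0.10726791883288543 0.11016989444080864 wid 0.07225361515307971 0.07270446180964146 [ 0.49043405 -0.0773865   0.115     ]
0.12 [[0.458, -0.1318, 0.12], [0.4519, -0.0262, 0.12], [0.5232, -0.019, 0.12], [0.5291, -0.1275, 0.12]] len 0.10577789225065068 0.10863955738323466 wid 0.07124996179229828 0.07169454587277861 [ 0.49054312 -0.07610398  0.12      ]
knob [ 0.49003842 -0.08105376  0.111     ]
posts L [0.45257231 0.02428151 0.089     ] [0.45079272 0.05555315 0.089     ] R [0.54426109 0.0278598  0.089     ] [0.54327664 0.05803322 0.089     ]
tip ray z.21 [0.5967274  0.04401051 0.21      ] [0.59301197 0.04291344 0.22      ]
```

The rack origin is about (0.497, 0.0425) with a yaw of 91.75°. The chest sits at rack (−0.121, +0.0107), skewed about 1.6°. I'll square the tool to the rack and come down on the chest's near side, fingers shut, then push it towards the lane's middle.

Request:
jog_arm(rows=[[[0,0,0,-0.032],[0.039,-0.023,0,0],[0.039,-0.023,0,0],[0.039,-0.023,0,0],[0.039,-0.023,0,0],[0,0,0.04,0],[0,0,0.04,0],[0,0,0.04,0],[0,0,0.04,0],[0,0,0.04,0],[0,0,0.032,0],[0,0,0,0],[0,0,0,0]]], claw=0)

```text
time_s: 4.32
tcp_pos: [0.4168, -0.0809, 0.1513]
ee_rot: [[-1.0, -0.031, 0.002], [-0.031, 1.0, -0.0], [-0.002, -0.0, -1.0]]
wrist_force: [0.6, 0.2, -0.5]
gripper_width: 0.002
gripper_force: 0.0
```

Request:
jog_arm(rows=[[[-0.01,0,0,0],[-0.005,0,0,0],[-0.003,0,0,0],[-0.003,0,0,0],[-0.003,0,0,0],[-0.003,0,0,0],[-0.003,0,0,0],[0,0,0,0]]])

```text
time_s: 5.32
tcp_pos: [0.4454, -0.0805, 0.15]
ee_rot: [[-1.0, -0.029, -0.001], [-0.029, 1.0, -0.0], [0.001, -0.0, -1.0]]
wrist_force: [-1.1, 0.6, 0.7]
gripper_width: 0.005
gripper_force: 1.1
```

```bash
cat > snap.py <<'E'
from h import *
import sys
s=sense();p=s['tcp_pos']; d=p[:2]-[.4973,.0425]; ex=np.array([-.0305,.9995]);ey=np.array([-.9995,-.0305])
print(s['time_s'],p,'rack',d@ex,d@ey,'F',s['wrist_force'],'toolx',s['ee_rot'][:2,0])
n,k=sys.argv[1:3]
m=camera_model(n); np.save(k+'.npy',m,allow_pickle=True); cv2.imwrite(f'pics/{k}.png',capture(n)[:,:,::-1])
E
python3 snap.py wrist w2
```

```text
5.325 [ 0.44544326 -0.08053995  0.15002455] rack -0.12139679856936217 0.055583525653979025 F [-1.10632386  0.57707128  0.68993107] toolx [-0.99958873 -0.02866028]
```

View pics/w2.png

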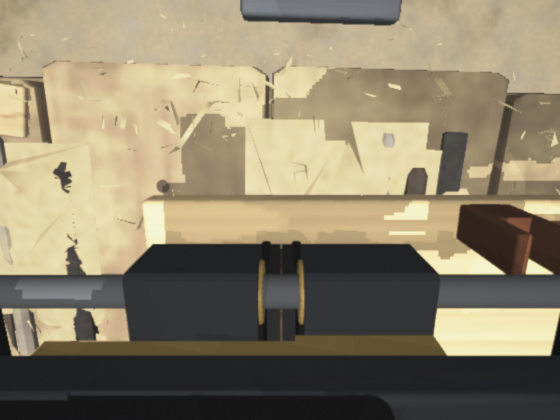

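This view shows the shut fingers against the chest's near side, at about (280,270). There's light contact at the expected place, so I'll push the remaining 8 mm, back off and rise to look.

Request:
jog_arm(rows=[[[-0.003,0,0,0],[-0.003,0,0,0],[-0.002,0,0,0],[0,0,0,0],[0.005,0,0,0],[0.02,0,0,0],[0.02,0,0,0],[0,-0.02,-0.05,0],[0,-0.02,-0.05,0],[0,0,-0.05,0],[-0.05,0,-0.05,0],[-0.05,0,-0.03,0],[-0.05,0,0,0],[0,0,0,0],[0,0,0,0]]])

```text
time_s: 7.25
tcp_pos: [0.5537, -0.1174, 0.374]
ee_rot: [[-1.0, -0.029, -0.001], [-0.029, 1.0, -0.0], [0.001, -0.0, -1.0]]
wrist_force: [-0.7, -0.5, 0.9]
gripper_width: 0.007
gripper_force: 0.0
```

```bash
python3 snap.py wrist w3; python3 - <<'E'
import cv2
a=cv2.imread('pics/w3.png')[0:250]
cv2.imwrite('pics/w3c.png',cv2.resize(a,(784,350),interpolation=cv2.INTER_CUBIC))
E
```

```text
7.25 [ 0.55366485 -0.11735058  0.37402583] rack -0.1614897794916013 -0.05146122544582613 F [-0.67967003 -0.52281545  0.9094552 ] toolx [-0.99958564 -0.02877719]
```

View pics/w3c.png

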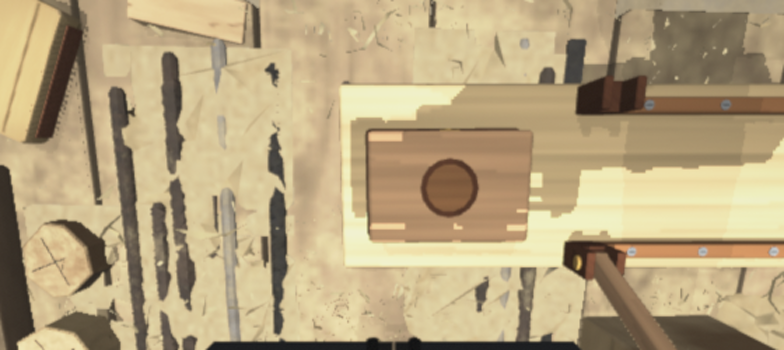

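The crop shows the chest nearly square in the lane: top face (368–531, 129–241), disc at (449,187), rail screws on rows 104 and 251.

```bash
cat > m3.py <<'E'
from h import *
w=np.load('w3.npy',allow_pickle=True).item()
P=lambda x,y,z: onz(w,x/1.4-.14,y/1.4-.14,z)[:2]
O=np.array([.4973,.0425]);E=np.array([[-.0305,.9995],[-.9995,-.0305]])
r=lambda x,y,z: np.round(E@(P(x,y,z)-O),4)
for p in [(650,104,.053),(726,104,.053),(631,251,.053),(702,251,.053),(773,251,.053),(341,85,.033),(346,267,.033),(368,129,.111),(531,129,.111),(527,240,.111),(370,241,.111),(449,187,.111)]: print(p,r(*p))
# sub-pixel disc
a=cv2.imread('pics/w3.png');g=a[100:170,290:350].astype(int)
h=cv2.cvtColor(a,cv2.COLOR_BGR2GRAY)[:240,:]
k=(h<95).astype(np.uint8)
n,l,s,c=cv2.connectedComponentsWithStats(k)
for i in range(1,n):
    if 30<s[i,4] and 250<c[i,0]<385 and 85<c[i,1]<180: print(s[i],c[i], np.round(E@(onz(w,*c[i],.111)[:2]-O),4))
E
python3 m3.py
```

```text
(650, 104, 0.053) [0.0348 0.0571]
(726, 104, 0.053) [0.093 0.057]
(631, 251, 0.053) [ 0.0338 -0.0572]
(702, 251, 0.053) [ 0.0924 -0.0572]
(773, 251, 0.053) [ 0.1509 -0.0573]
(341, 85, 0.033) [-0.2039  0.0737]
(346, 267, 0.033) [-0.2037 -0.0746]
(368, 129, 0.111) [-0.1791  0.0364]
(531, 129, 0.111) [-0.0702  0.0362]
(527, 240, 0.111) [-0.0679 -0.0385]
(370, 241, 0.111) [-0.1787 -0.039 ]
(449, 187, 0.111) [-0.1239 -0.0017]
[261  92  54  51 110] [274.72727273 104.01818182] [-0.1679  0.0256]
[328  92  41   1  41] [348.  92.] [-0.0993  0.0363]
[301 114  41  41 509] [321.30844794 133.11984283] [-0.1232 -0.0014]
```

The rack frame checks out to within 1 mm. The chest is at (−0.124, −0.0014), square. I'll go behind it and approach slowly.

Request:
jog_arm(rows=[[[0.025,-0.042,0,0],[0.025,-0.042,0,0],[0,0,0.04,0],[0,0,0.04,0],[0,0,0.04,0],[0,0,0.04,0],[0,0,0.04,0],[0,0,0.022,0],[0,0,0,0],[0,0.015,0,0],[0,0.01,0,0],[0,0.01,0,0],[0,0.003,0,0],[0,0,0,0],[0,0,0,0]]])

```text
time_s: 9.18
tcp_pos: [0.5054, -0.1649, 0.1524]
ee_rot: [[-1.0, -0.029, -0.0], [-0.029, 1.0, -0.0], [0.0, -0.0, -1.0]]
wrist_force: [0.7, 1.3, 0.5]
gripper_width: 0.006
gripper_force: 0.0
```

Request:
jog_arm(rows=[[[0,0.003,0,0],[0,0.003,0,0],[0,0.003,0,0],[0,0.003,0,0],[0,0.003,0,0],[0,0.003,0,0]]])

```text
time_s: 9.93
tcp_pos: [0.5049, -0.1467, 0.1525]
ee_rot: [[-1.0, -0.029, -0.0], [-0.029, 1.0, -0.0], [0.0, -0.0, -1.0]]
wrist_force: [0.3, -2.3, -1.3]
gripper_width: 0.0
gripper_force: 0.9
```

```bash
python3 snap.py wrist w4
```

```text
9.925 [ 0.50486196 -0.146691    0.15249562] rack -0.18932704216018417 -0.0017878507077370345 F [ 0.30160213 -2.33252498 -1.28466075] toolx [-0.99957902 -0.02901331]
```

View pics/w4.png

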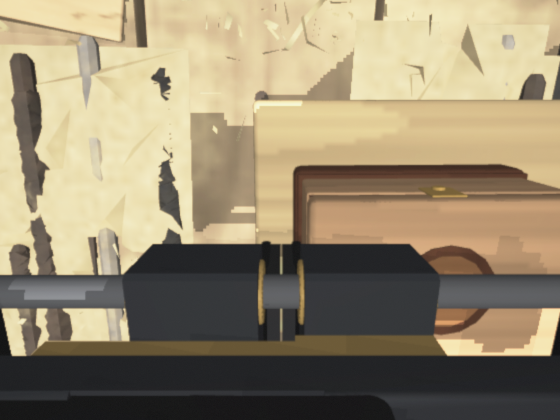

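The view shows the chest still square: rear corner of the top at (308,190), plinth corner at (295,167). The push force is 2.3 N. I'll measure the offset from finger to chest.

```bash
python3 - <<'E'
from h import *
w=np.load('w4.npy',allow_pickle=True).item()
O=np.array([.4973,.0425]);E=np.array([[-.0305,.9995],[-.9995,-.0305]])
for u,v,z in[(308,190,.111),(548,187,.111),(305,180,.111),(295,167,.064),(255,101,.033),(452,290,.111)]: print(u,v,np.round(E@(onz(w,u,v,z)[:2]-O),4))
E
```

```text
308 190 [-0.1796  0.04  ]
548 187 [-0.0891  0.041 ]
305 180 [-0.1808  0.0438]
295 167 [-0.1828  0.0417]
255 101 [-0.2044  0.0743]
452 290 [-0.1201 -0.0018]
```

Contact offset is about 67 mm from TCP to chest centre. I'll push 45 mm up to the entry and check before going in.

Request:
jog_arm(rows=[[[0,0.003,0,0],[0,0.004,0,0],[0,0.005,0,0],[0,0.005,0,0],[0,0.005,0,0],[0,0.005,0,0],[0,0.005,0,0],[0,0.005,0,0],[0,0.004,0,0],[0,0.003,0,0],[0,0.001,0,0]]])

```text
time_s: 11.35
tcp_pos: [0.5035, -0.1016, 0.1524]
ee_rot: [[-1.0, -0.029, -0.0], [-0.029, 1.0, -0.0], [0.0, -0.0, -1.0]]
wrist_force: [-0.4, -1.8, -0.7]
gripper_width: 0.004
gripper_force: 1.1
```

```bash
python3 snap.py wrist w5
```

```text
11.35 [ 0.50352958 -0.10164768  0.15244553] rack -0.14426560825886062 -0.001829965008108835 F [-0.37672225 -1.75251898 -0.67143204] toolx [-0.99957938 -0.02900093]
```

View pics/w5.png

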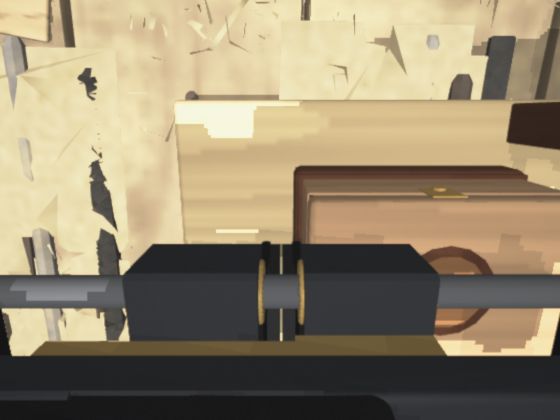

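The view shows the chest unchanged relative to the tool, plinth corner at (295,167), with the near post appearing at the right (510,105). From here I'll track the plinth edge numerically.

```bash
cat > edge.py <<'E'
from h import *
import sys
O=np.array([.4973,.0425]);E=np.array([[-.0305,.9995],[-.9995,-.0305]])
def run(k):
    w=np.load(k+'.npy',allow_pickle=True).item()
    a=cv2.imread(f'pics/{k}.png').astype(int); g=cv2.GaussianBlur(a.sum(2).astype(np.float32)/3,(3,3),0)
    pts=[]
    for u in range(320,500,10):
        col=np.diff(g[145:190,u]); i=np.argmin(col); pts.append((u,145+i+.5,round(-float(col[i]))))
    Q=np.array([E@(onz(w,u,v,.064)[:2]-O) for u,v,_ in pts])
    f=np.polyfit(Q[:,0],Q[:,1],1);med=np.abs(Q[:,1]-np.polyval(f,Q[:,0])).max()
    rear=[]
    for v in range(185,225,5):
        r=np.diff(g[v,280:306]); rear.append((E@(onz(w,280.5+np.argmin(r),v,.064)[:2]-O))[0])
    print(k,'plinth edge y',np.median(Q[:,1]).round(4),'slope',f[0].round(4),'resid',med.round(4),'rear x',np.median(rear).round(4),[p[1] for p in pts])
for k in sys.argv[1:]: run(k)
E
python3 edge.py w4 w5
```

```text
w4 plinth edge y 0.0429 slope 0.0004 resid 0.0004 rear x -0.1839 [np.float64(164.5), np.float64(164.5), np.float64(164.5), np.float64(164.5), np.float64(164.5), np.float64(164.5), np.float64(164.5), np.float64(164.5), np.float64(164.5), np.float64(164.5), np.float64(164.5), np.float64(164.5), np.float64(164.5), np.float64(164.5), np.float64(164.5), np.float64(164.5), np.float64(164.5), np.float64(163.5)]
w5 plinth edge y 0.0423 slope -0.0014 resid 0.0 rear x -0.1389 [np.float64(165.5), np.float64(165.5), np.float64(165.5), np.float64(165.5), np.float64(165.5), np.float64(165.5), np.float64(165.5), np.float64(165.5), np.float64(165.5), np.float64(165.5), np.float64(165.5), np.float64(165.5), np.float64(165.5), np.float64(165.5), np.float64(165.5), np.float64(165.5), np.float64(165.5), np.float64(165.5)]
```

The chest is centred within about 1 mm and straight, with its centre at x ≈ −0.079. I'll push on 80 mm.

Request:
jog_arm(rows=[[[0,0.002,0,0],[0,0.004,0,0],[0,0.005,0,0],[0,0.005,0,0],[0,0.005,0,0],[0,0.005,0,0],[0,0.005,0,0],[0,0.005,0,0],[0,0.005,0,0],[0,0.005,0,0],[0,0.005,0,0],[0,0.005,0,0],[0,0.005,0,0],[0,0.005,0,0],[0,0.005,0,0],[0,0.004,0,0],[0,0.003,0,0],[0,0.002,0,0],[0,0,0,0]]])

```text
time_s: 13.78
tcp_pos: [0.5013, -0.0216, 0.1524]
ee_rot: [[-1.0, -0.029, 0.0], [-0.029, 1.0, 0.0], [-0.0, 0.0, -1.0]]
wrist_force: [0.0, -1.4, -0.7]
gripper_width: 0.001
gripper_force: 0.4
```

```bash
python3 snap.py wrist w6; python3 edge.py w6
```

```text
13.775 [ 0.50126403 -0.02159808  0.1524262 ] rack -0.06418693601807174 -0.0020070577374223767 F [ 0.04791169 -1.38120824 -0.68668191] toolx [-0.99958458 -0.02882122]
w6 plinth edge y 0.0421 slope -0.0091 resid 0.0003 rear x -0.0587 [np.float64(164.5), np.float64(164.5), np.float64(164.5), np.float64(164.5), np.float64(164.5), np.float64(164.5), np.float64(165.5), np.float64(165.5), np.float64(165.5), np.float64(165.5), np.float64(165.5), np.float64(165.5), np.float64(165.5), np.float64(165.5), np.float64(165.5), np.float64(165.5), np.float64(165.5), np.float64(165.5)]
```

Request:
jog_arm(rows=[[[0,0.002,0,0],[0,0.004,0,0],[0,0.005,0,0],[0,0.005,0,0],[0,0.005,0,0],[0,0.005,0,0],[0,0.005,0,0],[0,0.005,0,0],[0,0.005,0,0],[0,0.005,0,0],[0,0.005,0,0],[0,0.005,0,0],[0,0.005,0,0],[0,0.005,0,0],[0,0.004,0,0],[0,0.003,0,0],[0,0.002,0,0],[0,0,0,0]]])

```text
time_s: 16.08
tcp_pos: [0.4991, 0.0534, 0.1524]
ee_rot: [[-1.0, -0.029, 0.0], [-0.029, 1.0, 0.0], [-0.0, 0.0, -1.0]]
wrist_force: [0.2, -0.8, 0.2]
gripper_width: 0.001
gripper_force: 0.4
```

```bash
python3 snap.py wrist w7; python3 edge.py w7
```

```text
16.075 [0.49910963 0.0533745  0.15242079] rack 0.010813870186023965 -0.0021403978165902716 F [ 0.18968706 -0.83058636  0.24421759] toolx [-0.99958371 -0.02885114]
w7 plinth edge y 0.042 slope -0.0099 resid 0.0002 rear x 0.0163 [np.float64(164.5), np.float64(164.5), np.float64(164.5), np.float64(164.5), np.float64(164.5), np.float64(164.5), np.float64(164.5), np.float64(164.5), np.float64(165.5), np.float64(165.5), np.float64(165.5), np.float64(165.5), np.float64(165.5), np.float64(165.5), np.float64(165.5), np.float64(165.5), np.float64(165.5), np.float64(165.5)]
```

Request:
jog_arm(rows=[[[0,0.002,0,0],[0,0.004,0,0],[0,0.005,0,0],[0,0.004,0,0],[0,0.003,0,0],[0,0.001,0,0],[0,0,0,0],[0,0,0,0],[0,-0.003,0,0],[0,-0.01,0,0],[0,-0.015,0,0],[0,0,-0.04,0],[0,0,-0.05,0],[0,0,-0.05,0],[0,0,-0.05,0],[0,0,-0.02,0],[0,0,0,0],[0,0,0,0]]])

```text
time_s: 18.38
tcp_pos: [0.4987, 0.0435, 0.3609]
ee_rot: [[-1.0, -0.028, -0.003], [-0.028, 1.0, -0.0], [0.003, -0.0, -1.0]]
wrist_force: [-1.0, -0.5, -0.3]
gripper_width: 0.007
gripper_force: 0.0
```

```bash
python3 snap.py wrist w8; python3 - <<'E'
from m1 import *
O=np.array([.4973,.0425]);E=np.array([[-.0305,.9995],[-.9995,-.0305]])
r=lambda p:np.round(np.r_[E@(p[:2]-O),p[2]],3)
for c in[(430,358),(590,352)]: print('base',r(P(*c,0)))
for z in(.05,.1,.15): print('top',z,r(P(440,405,z)),r(P(660,405,z)))
s=camera_model('side')
for z in(.0,.05,.1,.15): print('side',z,r(onz(s,238,172,z)),r(onz(s,266,178,z)))
g=cv2.imread('pics/w8.png')
h=cv2.cvtColor(g,cv2.COLOR_BGR2HSV)
m=((h[...,0]<8)|(h[...,0]>172))&(h[...,1]>190)&(h[...,2]>90)
n,l,st,ce=cv2.connectedComponentsWithStats(m.astype(np.uint8))
w=np.load('w8.npy',allow_pickle=True).item()
for i in range(1,n):
    if st[i,4]>30: print(st[i],ce[i],[r(onz(w,*ce[i],z)) for z in(.21,.22)])
# final-chest disc
k=(cv2.cvtColor(g,cv2.COLOR_BGR2GRAY)[:240]<95).astype(np.uint8)
n,l,st,ce=cv2.connectedComponentsWithStats(k)
for i in range(1,n):
    if st[i,4]>200: print('dark',st[i],ce[i],r(onz(w,*ce[i],.111)))
cv2.imwrite('pics/w8c.png',cv2.resize(g,(784,588)))
E
```

```text
18.375 [0.49874096 0.04352834 0.36089874] rack 0.0009838787990067062 -0.001471603859262292 F [-0.98284911 -0.52816978 -0.27068501] toolx [-0.99960516 -0.02796722]
base [ 0.028 -0.13   0.   ]
base [ 0.136 -0.129  0.   ]
top 0.05 [ 0.028 -0.147  0.05 ] [ 0.163 -0.151  0.05 ]
top 0.1 [ 0.021 -0.129  0.1  ] [ 0.141 -0.133  0.1  ]
top 0.15 [ 0.015 -0.112  0.15 ] [ 0.119 -0.116  0.15 ]
side 0.0 [ 0.136 -0.152  0.   ] [ 0.03  -0.155 -0.   ]
side 0.05 [ 0.121 -0.121  0.05 ] [ 0.019 -0.124  0.05 ]
side 0.1 [ 0.106 -0.089  0.1  ] [ 0.008 -0.092  0.1  ]
side 0.15 [ 0.091 -0.057  0.15 ] [-0.003 -0.06   0.15 ]
dark [206   0 128  21 780] [271.78717949  15.32179487] [-0.007  0.149  0.111]
dark [421  49  17  57 311] [426.82636656  75.26366559] [0.13  0.1   0.111]
dark [530  60  30 123 429] [544.99067599 118.0979021 ] [0.242 0.063 0.111]
dark [266  74  13  33 399] [272.42105263  90.07518797] [-0.007  0.088  0.111]
dark [265 108  35  23 666] [279.88288288 119.19369369] [-0.001  0.062  0.111]
dark [431 118  22 115 924] [441.92424242 165.66883117] [0.153 0.019 0.111]
dark [ 58 140  15  37 235] [ 63.90638298 157.94893617] [-0.204  0.027  0.111]
dark [ 267  140  165  100 2128] [331.32424812 176.26456767] [0.048 0.009 0.111]
dark [362 169  38  38 252] [382.78571429 181.11111111] [0.098 0.005 0.111]
dark [ 63 178  17  62 703] [ 70.62731152 210.45661451] [-0.206 -0.024  0.111]
dark [ 519  204   41   36 1117] [542.57743957 222.37511191] [ 0.258 -0.037  0.111]
dark [  0 212  15  28 220] [  5.96363636 230.11818182] [-0.273 -0.044  0.111]
```

View pics/w8c.png

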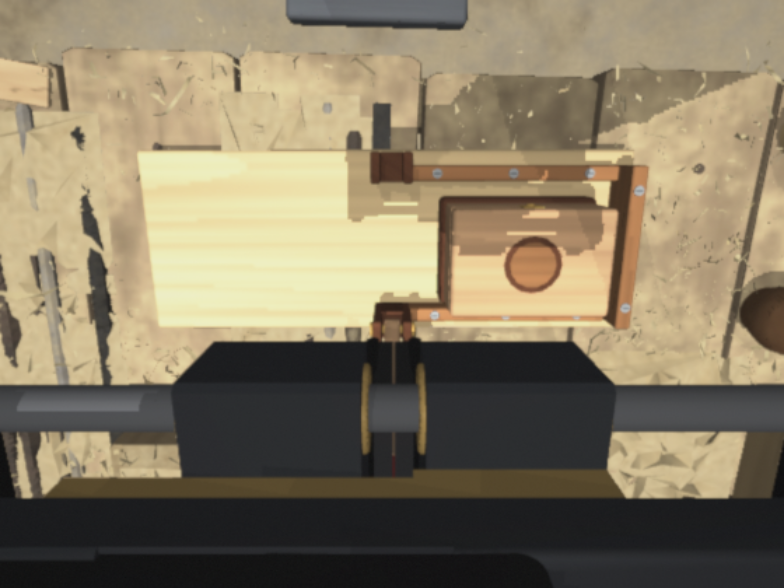

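The view shows the chest fully inside: disc at (533,264) in the crop, which is (381,188) in the full picture. The bar foot is at (393,325). Before lowering on the far side, I'll check how close the machine behind it is.

```bash
python3 - <<'E'
from h import *
O=np.array([.4973,.0425]);E=np.array([[-.0305,.9995],[-.9995,-.0305]])
r=lambda p:np.round(np.r_[E@(p[:2]-O),p[2]],3)
s=camera_model('side');c=camera_model('scene');w=np.load('w8.npy',allow_pickle=True).item()
print('disc',r(onz(w,380.7,188.6,.111)),'chest rear plinth',r(onz(w,440/1.4,250/1.4,.064)))
for n,a,b in[('pulley',(228,75),(264,131)),('chuck',(333,93),(354,160)),('lampblock',(276,90),(298,140))]: print(n,r(tri(s,a,c,b)))
# where gripper at hook pose would appear
for q in[(0,-.15,.18),(.095,-.19,.25),(-.095,-.19,.25)]:
    p=np.r_[O+E.T@np.array(q[:2]),q[2]]; print(q,np.round(proj(s,p)),np.round(proj(c,p)))
E
```

```text
disc [ 0.096 -0.003  0.111] chest rear plinth [ 0.037 -0.001  0.064]
pulley [ 0.244 -0.406  0.208]
chuck [-0.119 -0.523  0.108]
lampblock [ 0.068 -0.376  0.209]
(0, -0.15, 0.18) [273. 150.] [295. 170.]
(0.095, -0.19, 0.25) [248. 120.] [275. 143.]
(-0.095, -0.19, 0.25) [306. 133.] [326. 152.]
```

The disc puts the chest at (0.096, −0.003), and the machine is well away. I'll move over behind the bar and work out the arc.

Request:
jog_arm(rows=[[[-0.04,0,0,0],[-0.05,0,0,0],[-0.04,0,0,0],[-0.019,0,0,0],[0,0,0.03,0],[0,0,0.04,0],[0,0,0.03,0],[0,0,0.01,0],[0,0,0,0],[0,0,0,0]]])

```text
time_s: 19.68
tcp_pos: [0.649, 0.0485, 0.2539]
ee_rot: [[-1.0, -0.029, 0.003], [-0.029, 1.0, 0.0], [-0.003, 0.0, -1.0]]
wrist_force: [0.6, 0.4, 0.6]
gripper_width: 0.004
gripper_force: 0.0
```

```bash
python3 - <<'E'
from h import *
s=sense();O=np.array([.4973,.0425]);E=np.array([[-.0305,.9995],[-.9995,-.0305]])
p=s['tcp_pos'];print(np.round(E@(p[:2]-O),4),p[2],s['wrist_force'],s['ee_rot'][2])
t=np.radians(np.arange(80,-1,-5));r=.104
y=-.062+r*np.cos(t)-.008*np.sin(t)-.0095; z=.073+r*np.sin(t)+.008*np.cos(t)+.0697
print('start',y[0],z[0]); print(np.round(np.c_[np.diff(y),-np.diff(z)],4).tolist())
E
```

```text
[ 0.0014 -0.1518] 0.25386299187688827 [0.61523945 0.44347983 0.56991952] [-2.53278768e-03  2.46695183e-04 -9.99996762e-01]
start -0.061319051546736905 0.24650919173460506
[[0.009, 0.0013], [0.0089, 0.0021], [0.0086, 0.0028], [0.0084, 0.0036], [0.008, 0.0043], [0.0076, 0.005], [0.0072, 0.0056], [0.0066, 0.0062], [0.0061, 0.0068], [0.0055, 0.0073], [0.0048, 0.0077], [0.0041, 0.0081], [0.0034, 0.0084], [0.0026, 0.0087], [0.0019, 0.0089], [0.0011, 0.009]]
```

Request:
jog_arm(rows=[[[0.009,0,0,0],[0.009,0,0,0],[0.009,0,0,0],[0.009,0,0.001,0],[0.009,0,0.001,0],[0.009,0,0.001,0],[0.009,0,0.001,0],[0.009,0,0.001,0],[0.009,0,0.001,0],[0.0095,0,0.001,0]]])

```text
time_s: 20.92
tcp_pos: [0.5573, 0.0458, 0.2455]
ee_rot: [[-1.0, -0.029, 0.0], [-0.029, 1.0, 0.0], [-0.0, 0.0, -1.0]]
wrist_force: [0.7, 0.1, 0.4]
gripper_width: 0.006
gripper_force: 0.5
```

Request:
jog_arm(rows=[[[0.009,0,0.0013,0],[0.0089,0,0.0021,0],[0.0086,0,0.0028,0],[0.0084,0,0.0036,0],[0.008,0,0.0043,0],[0.0076,0,0.005,0],[0.0072,0,0.0056,0],[0.0066,0,0.0062,0],[0.0061,0,0.0068,0],[0.0055,0,0.0073,0]]])

```text
time_s: 22.18
tcp_pos: [0.4816, 0.0436, 0.2]
ee_rot: [[-1.0, -0.029, -0.0], [-0.029, 1.0, -0.0], [0.0, -0.0, -1.0]]
wrist_force: [0.9, 0.1, 0.5]
gripper_width: 0.005
gripper_force: 0.3
```

Request:
jog_arm(rows=[[[0.0048,0,0.0077,0],[0.0041,0,0.0081,0],[0.0034,0,0.0084,0],[0.0026,0,0.0087,0],[0.0015,0,0.0085,0],[0,0,0.004,0],[0,0,0.003,0],[0,0,0.002,0],[0,0,0,0]]])

```text
time_s: 23.3
tcp_pos: [0.4655, 0.0431, 0.151]
ee_rot: [[-1.0, -0.029, -0.0], [-0.029, 1.0, -0.0], [0.0, -0.0, -1.0]]
wrist_force: [-3.8, 0.0, 7.5]
gripper_width: 0.007
gripper_force: 3.8
```

```bash
python3 snap.py wrist w9; python3 - <<'E'
from h import *
O=np.array([.4973,.0425]);E=np.array([[-.0305,.9995],[-.9995,-.0305]])
r=lambda p:np.round(np.r_[E@(p[:2]-O),p[2]],3)
for n in('scene','side'):
    m=camera_model(n);g=capture(n);cv2.imwrite(f'pics/{n}9.png',g[:,:,::-1])
    p=np.r_[O+E.T@np.array([0,.09]),.073];u,v=proj(m,p);p0=(u,v);print(n,'expected',u,v)
    h=cv2.cvtColor(g,cv2.COLOR_RGB2HSV);k=((h[...,0]<8)|(h[...,0]>172))&(h[...,1]>170)&(h[...,2]>70)
    nn,l,st,ce=cv2.connectedComponentsWithStats(k.astype(np.uint8))
    for i in range(1,nn):
        if st[i,4]>5 and np.hypot(*(ce[i]-p0))<90: print(st[i],ce[i])
E
```

```text
23.3 [0.46545012 0.04306759 0.15095669] rack 0.0015387243085301467 0.03181663916574289 F [-3.77519271  0.01788148  7.51761091] toolx [-0.99957563 -0.02912757]
scene expected 263.44290744356334 228.96813241497895
[179 200   4   6  13] [181.         202.15384615]
[262 224   6   6  24] [264.08333333 226.5       ]
side expected 252.04232411017276 229.06522119855572
[252 223   4   7  22] [253.40909091 226.27272727]
```

Request:
jog_arm(rows=[[[0,0,0.002,0],[0,0,0.002,0],[0,0,0.002,0],[0,0,0,0],[0,0,0,0]]])

```text
time_s: 24.08
tcp_pos: [0.4655, 0.0431, 0.1501]
ee_rot: [[-1.0, -0.031, 0.001], [-0.031, 1.0, -0.001], [-0.001, -0.001, -1.0]]
wrist_force: [-17.0, 2.6, 46.7]
gripper_width: 0.004
gripper_force: 23.1
```

```bash
cat > tip.py <<'E'
from h import *
O=np.array([.4973,.0425]);E=np.array([[-.0305,.9995],[-.9995,-.0305]])
q=[]
for n in('scene','side'):
    m=camera_model(n);g=capture(n)
    p=np.r_[O+E.T@np.array([0,.09]),.073];p0=proj(m,p)
    h=cv2.cvtColor(g,cv2.COLOR_RGB2HSV);k=((h[...,0]<8)|(h[...,0]>172))&(h[...,1]>170)&(h[...,2]>70)
    nn,l,st,ce=cv2.connectedComponentsWithStats(k.astype(np.uint8))
    i=min((i for i in range(1,nn) if st[i,4]>5),key=lambda i:np.hypot(*(ce[i]-p0)));q+=[m,ce[i]];print(n,p0,st[i],ce[i])
t=tri(*q);print(E@(t[:2]-O),t[2]); s=sense();print(s['time_s'],s['tcp_pos'],s['wrist_force'])
E
python3 tip.py
```

```text
scene (np.float64(263.44290744356334), np.float64(228.96813241497895)) [262 224   6   7  25] [264.2  226.68]
side (np.float64(252.04232411017276), np.float64(229.06522119855572)) [252 223   5   7  24] [253.54166667 226.08333333]
[-0.00042194  0.08124416] 0.07683281096458339
24.175 [0.46552996 0.04310812 0.15008853] [-18.3462977    1.8390186   46.93678782]
```

The bar is on its stop: 47 N, fingertips at z 0.080, and the bar's top should be at 0.081 when level. I'll lift clear and verify.

Request:
jog_arm(rows=[[[0,0,-0.006,0],[0,0,-0.02,0],[0,0,-0.05,0],[0,0,-0.06,0],[0,0,-0.06,0],[-0.05,-0.03,0,0],[-0.05,-0.03,0,0],[-0.03,-0.02,0,0],[0,0,0,0],[0,0,0,0]]])

```text
time_s: 25.42
tcp_pos: [0.5974, -0.033, 0.3396]
ee_rot: [[-1.0, -0.029, -0.001], [-0.029, 1.0, 0.0], [0.001, 0.0, -1.0]]
wrist_force: [-0.2, 0.4, 0.0]
gripper_width: 0.005
gripper_force: 0.0
```

```bash
python3 tip.py; python3 snap.py wrist w10; python3 - <<'E'
from h import *
O=np.array([.4973,.0425]);E=np.array([[-.0305,.9995],[-.9995,-.0305]])
w=np.load('w10.npy',allow_pickle=True).item();g=cv2.imread('pics/w10.png')
p=np.r_[O+E.T@np.array([.096,0]),.111];u,v=proj(w,p);print('expected disc',u,v)
k=cv2.HoughCircles(cv2.medianBlur(cv2.cvtColor(g,cv2.COLOR_BGR2GRAY),3),cv2.HOUGH_GRADIENT,1.5,50,param1=80,param2=20,minRadius=12,maxRadius=30)[0]
for c in k:
    if np.hypot(c[0]-u,c[1]-v)<40: print(c,E@(onz(w,c[0],c[1],.111)[:2]-O))
h=cv2.cvtColor(g,cv2.COLOR_BGR2HSV);m=((h[...,0]<8)|(h[...,0]>172))&(h[...,1]>170)&(h[...,2]>70)
n,l,st,ce=cv2.connectedComponentsWithStats(m.astype(np.uint8))
for i in range(1,n):
    if st[i,4]>60: print('red',st[i],E@(onz(w,*ce[i],.081)[:2]-O))
E
```

```text
scene (np.float64(263.44290744356334), np.float64(228.96813241497895)) [262 223   6   8  31] [264.22580645 226.48387097]
side (np.float64(252.04232411017276), np.float64(229.06522119855572)) [251 223   6   7  28] [253.53571429 225.85714286]
[-0.00021996  0.08064269] 0.07717253154113513
25.525 [ 0.59709048 -0.03255564  0.3404017 ] [-0.82810885 -0.31897893  0.06148408]
25.525 [ 0.59709048 -0.03255564  0.3404017 ] rack -0.07806172280851086 -0.09745139056771007 F [-0.82810885 -0.31897893  0.06148408] toolx [-0.99956037 -0.02964779]
expected disc 489.25565863419183 77.4887071068265
[491.25  78.75  22.2 ] [ 0.09781344 -0.00100059]
```

```bash
python3 -c "
from station import *
print(finish_job())"
```

```text
the job is handed in; nothing more can be done
None
```

I handed the job in at about 25.5 s. By my last camera checks the chest is in the bay at rack x ≈ 0.098, y ≈ −0.001 m. The bar is pressed to its stop in the left post's slot and the arm is clear; the station returned no verdict.

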